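Lift the roll with the tongs for a look at its underside

ROBOT

A 7-joint arm with a two-finger parallel gripper is mounted at the origin on the work surface. World frame = base frame: x ahead of the robot, y to its left, z up, the work surface at z = 0. Lengths are in m, angles in rad, forces in N, time in s.
With the tool pointing down it reaches from about 0.4 to 0.85 m from the base axis. Payload 4.5 kg.
Tool frame: the origin (TCP) lies between the finger pads; the fingertips stand 19 mm ahead of it and the grasp point (between the pads) is the TCP (r.tips_ahead is the distance from the TCP to the fingertips, in m); z points along the fingers, y is the line along which they close (so a half turn about z gives the same grasp; the last joint's range is limited). The gripper opens to 88 mm and grips with 3 to 60 N. Pads are 18 mm wide; open, the fingers measure 123 mm over their backs; the gripper's body (75 mm by 187 mm) begins 45 mm behind the grasp point.
Start: joints at [-1.293, 0.689, -0.195, 1.565, 0.157, 0.902, -0.215], TCP at [0.151, 0.607, 0.258] pointing down, gripper open.
Joint ranges: [-3.01, 3.01], [-0.46, 2.08], [-1.47, 1.51], [0.13, 2.56], [-1, 4.14], [0.04, 2.09], [-2.66, 2.66]. Speed limits (rad/s): [2.57, 2.57, 3.14, 3.14, 3.14, 3.14, 3.14].

INTERFACE

Orientations are given as a unit quaternion [x, y, z, w].
In Python, from plant import r, cams, models gives the robot as it stands. The module is installed in compiled form; this text tells all that it offers.
- The arm moves only by the tool jog_arm, never from a script. Its arguments are lists of equal length, an entry for each row: "turn": the turn, a rotation vector about the tool's x, y, z in rad, a list of three; "translation": the shift along the tool's x, y, z in m, a list of three; "grip": the closure, from 0 (fully open) to 1 (shut). In form: {"turn": [[ax, ay, az], ...], "translation": [[tx, ty, tz], ...], "grip": [grip, ...]}. A call has 1 to 20 rows; each row is the pose to reach, as a shift and turn from the pose commanded when the call began, along the tool's axes at that moment; what a row does not reach only later rows make up. A row lasts 1/8 s, in which the tool goes at most 62.5 mm and 10.7 degrees, less where a joint would pass 70% of its speed; a pose out of reach is approached as far as the arm can. A call with a gripper value outside its range is refused whole. The fingers move at their own pace and stop on an object; "force" is the grip in N (left out, the last holds). Time passes only in rows, so rows that repeat a pose let the fingers close. It gives the time, the measured TCP pose, the force, the opening and the grip force at its end, in the units of the state.
- r.get_state(): the state, without advancing time (a new reading comes with each control period).
- cams.snapshot(name): name is "scene" or "top" or "wrist"; returns the picture (480x640x3 uint8, red, green, blue); there is no depth.
- cams.camera_params(name): a dict with "fx", "fy", "cx", "cy" (pixels), "eye" and "orientation" of the camera in the world. Camera axes: x right, y up, looking along -z (the intrinsics and any distortion apply to the point x, -y, -z); pixel columns grow to the right and rows downward; lengths in m; the calibration is good to about 2 mm. A picture is of the moment at which its call begins: read the wrist's pose just before it. camera_params takes no time and is no camera call; for the wrist camera it gives the pose at the moment of the call.
- r.finish_job(): hands the job in; it is judged then, once.
Trained networks look in the newest picture that a camera, given by its name, has taken for a name from the list of things; names that differ only in an ending like _2 or _b are one class to them, and where a whole thing is asked for, a point or a joint stands for the part that bears it (a point fixed in the world has none). Each returns a list of dicts, best first, with "p" (0 to 1); they miss things now and then, are a little off and sometimes report something else, mostly with a low value. They report only what shows in the picture. A call takes as long as a camera call.
- models.find_in(camera, name): "position" ([x, y, z] in m, in world coordinates, good to about 4 mm: the middle of the surface that is visible of it).
- models.masks_of(camera, name): "pixels" (480x640 bool, what is visible of it).
- models.place_of(camera, name): "position" ([x, y, z] in m, in world coordinates, good to about 4 mm: a listed point, or the origin of a listed thing).
The state is a dict: "clock": time; "q": joint angles; "qd": joint speeds; "joint_torque": joint torques, N m; "tool_pos": TCP position; "eef_rot": TCP orientation; "contact_force": force on the tool from outside, world axes, zero at the start; "moment": the same for the moment, N m; "opening": opening from 0.0 (shut) to 1.0 (fully open); "finger_force": force on a finger pad.
Only numpy, scipy, OpenCV 4.12 (cv2) and the standard library are available. Lean on these libraries where they do the work, as an engineer would, in place of code of your own. Each camera call takes 0.05 s, during which the arm holds its last target. There are 200 camera calls.

TASK

Clear the serving spoon that lies in front of the dinner roll: lay it in the ceramic spoon holder, bowl in the dish and handle out through the notch, and let go of it. Then take the kitchen tongs, close their tips round the roll and lift it level a hand's width (10 cm) or more off the bread board so that I can look at its underside; finish while still holding it up there in the tongs. Touch the roll only with the tongs, and leave the other things on the counter where they stand.

Things in the scene. Friction and masses are not known exactly. Their poses are not given: they have to be found in the camera images.
- board: dark wooden bread board lying flat and fixed on the counter, 200 (its x) x 250 (its y) x 16 mm thick; origin at the centre of its underside. Farther out to its sides stand a heavy crock (150 high), a colander (110) and a glass canister (190), which do not budge
- roll: the only dinner roll, a brown domed roll of rigid crust standing on the board: round, 53 mm diameter at its widest (14 mm above its underside), 38 mm high, about 40 g; origin at the centre of its flat underside, z up
- roll_center (a point): middle of the roll, 18 mm above its underside
- spoon: black nylon serving spoon, 250 mm long, 70 g, lying bowl-up on the board between roll and robot. Origin under the middle of its bowl; the handle runs along its own -x to x = -207 mm. Bowl oval 87 x 62 mm, 16 mm deep. Handle 16 mm wide, 8 mm thick, highest at x = -80 mm (its middle 22 mm above the spoon's underside), sloping down to the tail, which rests level with the bowl
- spoon_bowl (a point): underside of the spoon's bowl, at its middle (the spoon's origin)
- spoon_grip (a point): middle of the handle 130 mm from the bowl's middle, 15.5 mm above the spoon's underside: a place to grip the handle across; it stays clear of the holder when the spoon lies in it
- holder: ceramic spoon holder, loose, 450 g: round open dish, 120 mm over its rim, rim 16 mm high, inner floor 6 mm above the counter and about 100 mm wide, with a raised handle notch on the side of its own -x, reaching 105 mm from the dish's middle. Origin at the centre of the dish's underside. A spoon lies in it with its bowl in the middle of the dish, handle out through the notch along -x
- holder_dish (a point): middle of the dish's inner floor, 6 mm above the counter
- holder_notch (a point): outer end of the notch, in its middle, at the level of its floor (22 mm above the counter); the notch is a trough sloping up outwards, 26 mm wide at its floor between flared cheeks about 10 mm high; the handle rests on it
- tongs: sprung kitchen tongs of stainless steel lying flat on the counter, 110 g, 240 mm long: two arms on one upright hinge pin, with black nylon grips on the arms' outer faces. Origin at mid-length on the underside, 130 mm in front of the pin; while open its x is the centre line, tips at +x, z up. Squeeze across the grips, e.g. 105 mm in front of the pin; the tips move about twice as far as the grips
- tong_jaw (a joint): closing angle between the two arms in rad: 0 standing open, 0.20 closed on the roll, 0.40 shut. A spring opens them: squeezing across the grips takes about 3.3 N at 0, 5.2 N at 0.20, 7.1 N at 0.40
- tong_pivot (a point): the tongs' hinge pin, half way up, 15 mm above the counter as they lie. The grips reach from 62 to 148 mm in front of it and are 24 mm high, 3 to 27 mm above the counter; 105 mm in front of it the tongs measure 61 mm over the grips when open, about 40 mm closed on the roll (grips then parallel)
- tip_left (a point): middle of the inner face of the left tip (left as seen from the pivot towards the tips), 217 mm from the pivot. The tips are upright shallow cups, 30 mm high and about 35 mm long, curved to fit round the roll; 96 mm apart when open. Closed on the roll, the middle of the cups is 215 mm in front of the pin
- tip_right (a point): the same point of the right tip
- trivet: bystander: folded aluminium trivet, four bars side by side, 206 x 46 x 11 high (mm); origin at the centre of its underside
- butter_dish: bystander: white covered butter dish, 100 x 185 x 84 high with its knob (mm); origin at the centre of its underside
- salt_shaker: bystander: small glass salt shaker with a steel cap, 44 dia x 85 high (mm); origin at the centre of its underside
- mug: bystander: white mug, 82 dia x 95 high, handle at its +y (mm); origin at the centre of its underside

How it is judged:
By the outcome, as a careful person would: the job done as asked, in the order asked, and still so for the second after the job is handed in, while the arm keeps its last pose, push and grip.
It also fails if it takes over 67 s, if anything falls off the work surface, if the arm or the gripper's body presses on something with over 40 N, if the wrist force passes 120 N, or if a joint passes its speed limit or range.

## Working session

There is one attempt and no reset: what is moved stays moved. The work goes in short steps, Python scripts to look and compute and a tool call to move; the robot and the scene stay as the last step left them, time stands still between calls to the robot, and variables do not carry over. Pictures are saved under pics/ and viewed, at most 14 in all, crops included, and the job is handed in when it is done.

Besides the shell and the picture viewer there is one more tool, called after "Emit:" as name(argument=value, ...) on one line, values as JSON. jog_arm: Moves the arm, as the interface text tells. Its arguments: {"type":"object","properties":{"turn":{"type":"array"},"translation":{"type":"array"},"grip":{"type":"array"},"force":{"type":"number"}},"required":["turn","translation","grip"]}

```bash
mkdir -p pics; python3 - <<'E'
from plant import r,cams,models
import cv2,numpy as np
s=r.get_state();print(s['clock'],s['tool_pos'],s['eef_rot'],s['opening'])
for c in ['top','scene']:
    im=cams.snapshot(c);cv2.imwrite(f'pics/{c}0.png',im[:,:,::-1])
    p=cams.camera_params(c);print(c,p)
    for n in ['board','roll','roll_center','spoon','spoon_bowl','spoon_grip','holder','holder_dish','holder_notch','tongs','tong_pivot','tip_left','tip_right','trivet','butter_dish','salt_shaker','mug']:
        print(c,n,[(np.round(d['position'],3).tolist(),round(d['p'],2)) for d in models.place_of(c,n)[:2]])
print(r.get_state()['clock'])
E
```

```text
0.0 [0.15078198 0.60592792 0.25690854] [ 1.21585106e-01  9.92580584e-01 -9.19213539e-04 -4.24595404e-05] 1.0006228132323196
top {'fx': 486.54698868739115, 'fy': 486.54698868739115, 'cx': 315.4781350656682, 'cy': 242.73507913347203, 'eye': array([ 0.48391352, -0.0023555 ,  1.03222989]), 'orientation': array([ 0.03955048, -0.03233084, -0.70472002,  0.7076441 ])}
top board [([0.541, -0.01, -0.001], 0.65)]
top roll [([0.588, -0.039, 0.016], 0.65)]
top roll_center [([0.586, -0.043, 0.039], 0.62), ([0.498, -0.074, 0.029], 0.35)]
top spoon [([0.489, 0.057, 0.014], 0.92)]
top spoon_bowl [([0.488, 0.056, 0.017], 0.84), ([0.634, -0.239, 0.014], 0.48)]
top spoon_grip [([0.499, -0.069, 0.028], 0.71)]
top holder [([0.557, 0.266, 0.001], 0.87), ([0.582, -0.042, 0.038], 0.44)]
top holder_dish [([0.56, 0.263, 0.005], 0.79)]
top holder_notch [([0.461, 0.238, 0.022], 0.95), ([0.396, -0.057, -0.006], 0.52)]
top tongs [([0.558, -0.286, 0.002], 0.85)]
top tong_pivot [([0.426, -0.285, 0.02], 0.74), ([0.499, -0.074, 0.031], 0.58)]
top tip_left [([0.638, -0.24, 0.016], 0.65)]
top tip_right [([0.637, -0.336,
[... 781 characters left out ...]
lder [([0.562, 0.266, -0.0], 0.82), ([0.582, -0.038, 0.02], 0.68)]
scene holder_dish [([0.565, 0.265, 0.009], 0.58)]
scene holder_notch [([0.455, 0.24, 0.024], 0.72)]
scene tongs [([0.555, -0.287, -0.0], 0.91), ([0.498, -0.072, 0.028], 0.17)]
scene tong_pivot [([0.427, -0.285, 0.015], 0.7)]
scene tip_left [([0.641, -0.24, 0.015], 0.6)]
scene tip_right [([0.638, -0.336, 0.014], 0.76), ([0.486, 0.062, 0.015], 0.66)]
scene trivet [([0.396, -0.058, 0.001], 0.89), ([0.452, 0.244, 0.022], 0.59)]
scene butter_dish [([0.543, -0.014, -0.004], 0.71), ([0.753, 0.143, 0.005], 0.64)]
scene salt_shaker [([0.75, 0.018, 0.0], 0.93)]
scene mug [([0.752, -0.13, -0.0], 0.94), ([0.584, -0.037, 0.015], 0.6)]
1.8
```

View pics/top0.png

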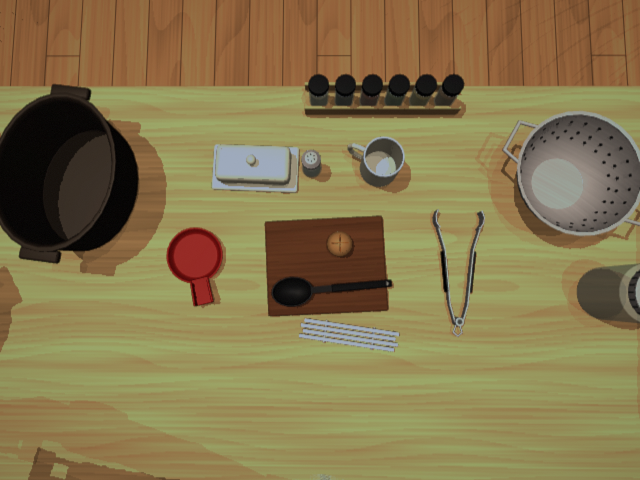

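View pics/scene0.png

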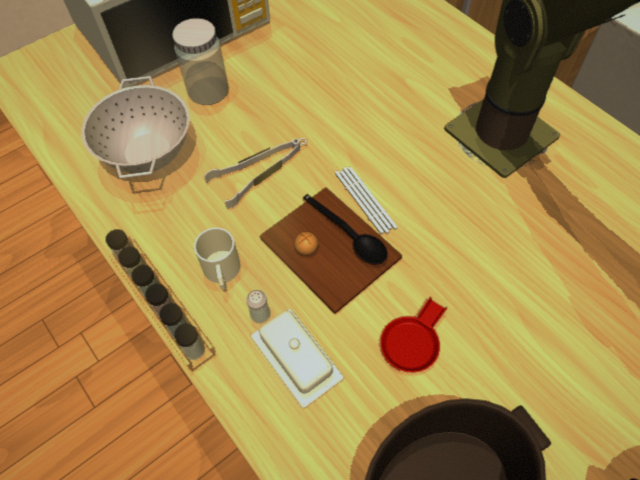

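The top view shows the spoon bowl at about (292,291) with its handle running right to (390,284). The roll is at (340,244), the red holder dish at (195,254) with its notch at (202,292), and the tongs' pivot at (458,326) with tips at (436,214) and (481,214). The network positions agree with this, so I'm moving above the spoon handle.

Emit:
jog_arm(turn=[[0,0,0.18],[0,0,0.36],[0,0,0.54],[0,0,0.72],[0,0,0.9],[0,0,1.08],[0,0,1.231],[0,0,1.231],[0,0,1.231],[0,0,1.231],[0,0,1.231],[0,0,1.231],[0,0,1.231],[0,0,1.231],[0,0,1.231],[0,0,1.231]], translation=[[-0.05,-0.034,0],[-0.1,-0.068,0],[-0.15,-0.102,0],[-0.2,-0.136,0],[-0.25,-0.17,0],[-0.3,-0.203,0],[-0.334,-0.226,0],[-0.36,-0.28,0.01],[-0.385,-0.335,0.02],[-0.41,-0.385,0.035],[-0.435,-0.435,0.05],[-0.46,-0.49,0.07],[-0.485,-0.54,0.09],[-0.503,-0.577,0.1],[-0.503,-0.577,0.1],[-0.503,-0.577,0.1]], grip=[0.4,0.4,0.4,0.4,0.4,0.4,0.4,0.4,0.4,0.4,0.4,0.4,0.4,0.4,0.4,0.4], force=40)

```text
clock: 3.8
tool_pos: [0.4998, -0.074, 0.1578]
eef_rot: [0.672, 0.74, 0.0, -0.0]
contact_force: [0.4, 0.1, 0.4]
opening: 0.603
finger_force: 0.0
```

```bash
cat > h.py <<'E'
from plant import r,cams,models
import numpy as np,cv2
from scipy.spatial.transform import Rotation as R
def go(pos,yaw,s=None,pitch=0):
    "shift & turn (tool axes) from the present pose to a tool-down pose (pitch about tool y)"
    s=s or r.get_state(); R0=R.from_quat(s['eef_rot'])
    R1=R.from_euler('z',yaw)*R.from_euler('x',np.pi)*R.from_euler('y',pitch)
    print('shift',np.round(R0.inv().apply(np.array(pos)-s['tool_pos']),4).tolist(),'turn',np.round((R0.inv()*R1).as_rotvec(),4).tolist())
def st():
    s=r.get_state();x=R.from_quat(s['eef_rot']).as_matrix()
    print('t',round(s['clock'],2),'pos',np.round(s['tool_pos'],4),'yaw',round(np.arctan2(x[1,0],x[0,0]),4),'zax',np.round(x[:,2],3),'open',round(s['opening'],3),'ff',np.round(s['finger_force'],1),'F',np.round(s['contact_force'],1),'q',np.round(s['q'],2))
def see(c,names,shot=None):
    im=cams.snapshot(c)
    if shot: cv2.imwrite(f'pics/{shot}.png',im[:,:,::-1])
    for n in names: print(c,n,[(np.round(d['position'],4).tolist(),round(d['p'],2)) for d in models.place_of(c,n)[:2]])
E
python3 - <<'E'
from h import *
st()
see('wrist',['spoon_grip','spoon_bowl','spoon','roll','roll_center'],'w1')
go([0.4997,-0.073,0.038],1.667)
E
```

```text
t 3.8 pos [ 0.4998 -0.074   0.1578] yaw 1.6674 zax [ 0.     0.001 -1.   ] open 0.603 ff 0.0 F [0.4 0.1 0.4] q [ 0.06  0.7  -0.    2.02  0.    0.42  0.15]
wrist spoon_grip [([0.5023, -0.0687, 0.0314], 0.76)]
wrist spoon_bowl [([0.4838, 0.0612, 0.018], 0.97)]
wrist spoon [([0.4883, 0.0609, 0.0211], 0.83)]
wrist roll [([0.584, -0.0429, 0.0141], 0.71), ([0.5005, -0.0747, 0.0315], 0.59)]
wrist roll_center [([0.5881, -0.0402, 0.0334], 0.62)]
shift [0.0006, -0.0001, 0.12] turn [0.0004, -0.0004, 0.0018]
```

View pics/w1.png

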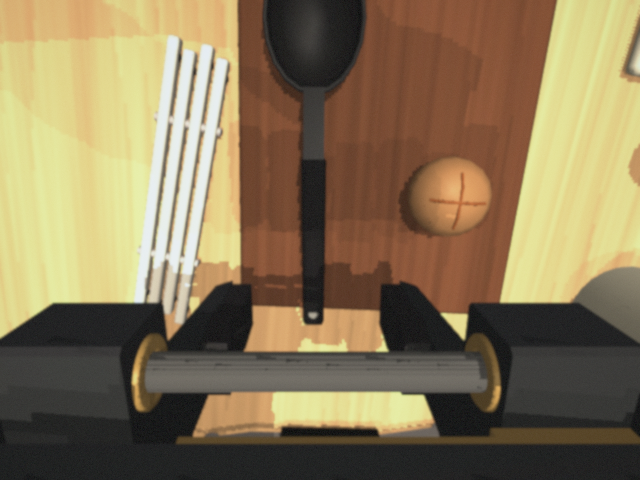

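The wrist view shows the handle running straight up column 313, centred between the fingers (251 to 380). The roll is clear at (450,195). I'll go down, grip and lift.

Emit:
jog_arm(turn=[[0,0,0],[0,0,0],[0,0,0],[0,0,0],[0,0,0],[0,0,0],[0,0,0],[0,0,0],[0,0,0],[0,0,0],[0,0,0],[0,0,0],[0,0,0],[0,0,0]], translation=[[0,0,0.04],[0,0,0.08],[0,0,0.105],[0,0,0.12],[0,0,0.12],[0,0,0.12],[0,0,0.12],[0,0,0.12],[0,0,0.12],[0,0,0.11],[0,0,0.08],[0,0,0.04],[0,0,0.02],[0,0,0.02]], grip=[0.4,0.4,0.4,0.4,0.4,1,1,1,1,1,1,1,1,1], force=45)

```text
clock: 5.85
tool_pos: [0.5006, -0.075, 0.1394]
eef_rot: [0.672, 0.74, 0.001, 0.001]
contact_force: [-0.3, -0.1, -0.7]
opening: 0.173
finger_force: 45.0
```

```bash
python3 - <<'E'
from h import *
st()
see('wrist',['spoon_grip','spoon_bowl','spoon'])
see('scene',['spoon_grip','spoon_bowl','spoon','holder','holder_notch'],'s2')
see('top',['spoon_grip','spoon_bowl','spoon','holder','holder_notch','holder_dish'])
E
```

```text
t 5.85 pos [ 0.5006 -0.075   0.1394] yaw 1.6666 zax [ 0.004 -0.    -1.   ] open 0.173 ff 45.0 F [-0.3 -0.1 -0.7] q [ 0.06  0.73 -0.    2.03  0.    0.37  0.15]
wrist spoon_grip [([0.5002, -0.0734, 0.1353], 0.64)]
wrist spoon_bowl []
wrist spoon []
scene spoon_grip [([0.5, -0.0742, 0.1281], 0.58)]
scene spoon_bowl [([0.4874, 0.0579, 0.1182], 0.8)]
scene spoon [([0.4827, 0.0615, 0.1123], 0.61)]
scene holder [([0.5616, 0.2649, -0.0014], 0.8), ([0.6441, -0.2403, 0.0147], 0.69)]
scene holder_notch [([0.459, 0.2435, 0.0206], 0.91), ([0.4271, -0.2846, 0.0167], 0.33)]
top spoon_grip []
top spoon_bowl [([0.4845, 0.0552, 0.1128], 0.67)]
top spoon [([0.4886, 0.0579, 0.1161], 0.8), ([0.5591, 0.2666, 0.0029], 0.45)]
top holder [([0.5557, 0.2656, 0.0044], 0.89), ([0.4279, -0.2836, 0.0204], 0.64)]
top holder_notch [([0.459, 0.2393, 0.0226], 0.67), ([0.4273, -0.2866, 0.0198], 0.39)]
top holder_dish [([0.6365, -0.3347, 0.0143], 0.72), ([0.5587, 0.2645, 0.0029], 0.62)]
```

View pics/s2.png

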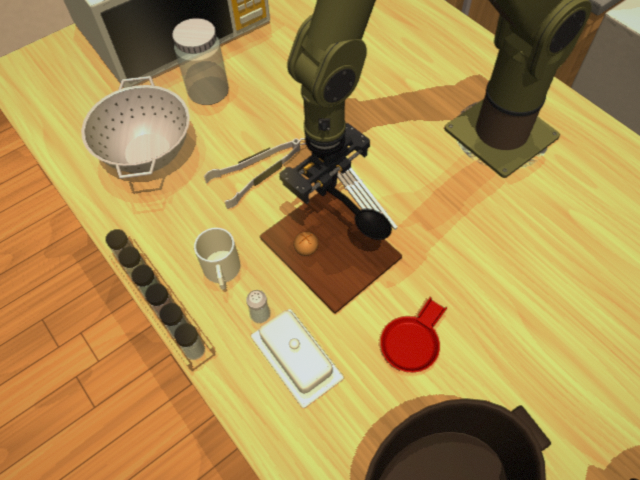

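The spoon is held level and is off the board, with its bowl at (372,224) in the scene view. Next I'll swing it over the holder.

Emit:
jog_arm(turn=[[0,0,0.06],[0,0,0.16],[0,0,0.28],[0,0,0.4],[0,0,0.52],[0,0,0.64],[0,0,0.76],[0,0,0.88],[0,0,1.0],[0,0,1.12],[0,0,1.24],[0,0,1.34],[0,0,1.4],[0,0,1.427],[0,0,1.427],[0,0,1.427]], translation=[[0.013,-0.002,0],[0.035,-0.005,0],[0.062,-0.008,0],[0.088,-0.011,0],[0.115,-0.015,0],[0.14,-0.018,0],[0.167,-0.021,0],[0.193,-0.025,0],[0.22,-0.028,0],[0.246,-0.032,0.01],[0.272,-0.035,0.02],[0.294,-0.037,0.03],[0.307,-0.039,0.04],[0.3136,-0.0397,0.05],[0.3136,-0.0397,0.06],[0.3136,-0.0397,0.06]], grip=[1,1,1,1,1,1,1,1,1,1,1,1,1,1,1,1])

```text
clock: 8.7
tool_pos: [0.43, 0.2326, 0.0772]
eef_rot: [0.993, 0.119, -0.001, 0.0]
contact_force: [-1.2, -0.3, -0.5]
opening: 0.172
finger_force: 45.0
```

```bash
python3 - <<'E'
from h import *
st()
for c in ['wrist','scene','top']: see(c,['spoon_bowl','spoon','spoon_grip','holder','holder_notch','holder_dish'],'3'+c)
go([0.431,0.2334,0.0295],0.24)
E
```

```text
t 8.7 pos [0.43   0.2326 0.0772] yaw 0.2391 zax [-0.001 -0.001 -1.   ] open 0.172 ff 45.0 F [-1.2 -0.3 -0.5] q [-0.75  0.87  0.27  2.11 -0.85  0.27 -1.07]
wrist spoon_bowl []
wrist spoon []
wrist spoon_grip [([0.4346, 0.2321, 0.0725], 0.91)]
wrist holder []
wrist holder_notch []
wrist holder_dish []
scene spoon_bowl [([0.5608, 0.2674, 0.0571], 0.8)]
scene spoon [([0.558, 0.27, 0.054], 0.83), ([0.5555, -0.2887, 0.001], 0.61)]
scene spoon_grip [([0.5841, -0.0362, 0.016], 0.66), ([0.4339, 0.2347, 0.0693], 0.58)]
scene holder [([0.5619, 0.265, -0.0005], 0.91)]
scene holder_notch [([0.4576, 0.241, 0.0199], 0.61), ([0.7557, 0.019, 0.0002], 0.53)]
scene holder_dish [([0.563, 0.2645, 0.0053], 0.95), ([0.3955, -0.0624, -0.0001], 0.17)]
top spoon_bowl [([0.7501, 0.0201, -0.0027], 0.62), ([0.559, 0.265, 0.0509], 0.61)]
top spoon [([0.562, 0.266, 0.0552], 0.71)]
top spoon_grip [([0.749, 0.1414, -0.0014], 0.72)]
top holder [([0.554, 0.2644, -0.0012], 0.62)]
top holder_notch [([0.4585, 0.237, 0.0196], 0.61)]
top holder_dish [([0.5639, 0.2654, 0.0053], 0.92)]
shift [0.0008, 0.0003, 0.0482] turn [-0.0, -0.0, -0.0002]
```

View pics/3wrist.png

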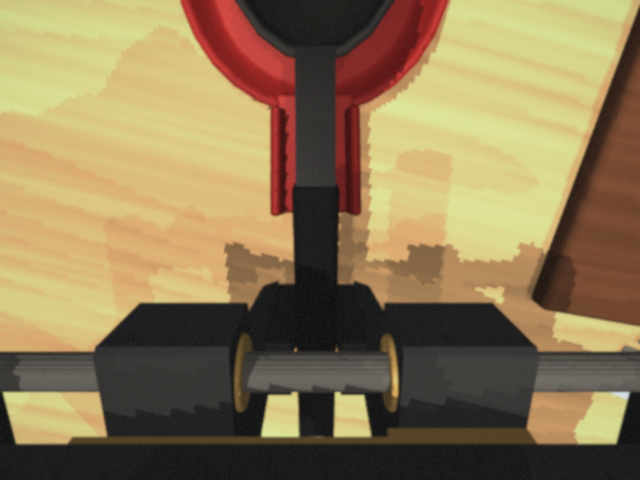

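The wrist view shows the handle (columns 295 to 337) centred in the notch (272 to 360), with the bowl over the dish. I'll lower it and let go.

Emit:
jog_arm(turn=[[0,0,0],[0,0,0],[0,0,0],[0,0,0],[0,0,0],[0,0,0],[0,0,0],[0,0,0],[0,0,0],[0,0,0],[0,0,0],[0,0,0],[0,0,0],[0,0,0],[0,0,0]], translation=[[0.001,0,0.01],[0.001,0,0.02],[0.001,0,0.03],[0.001,0,0.038],[0.001,0,0.043],[0.001,0,0.047],[0.001,0,0.047],[0.001,0,0.047],[0.001,0,0.047],[0.001,0,0.047],[0.001,0,0.047],[0.001,0,0.03],[0.001,0,-0.01],[0.001,0,-0.06],[0.001,0,-0.12]], grip=[1,1,1,1,1,1,1,0.7,0.6,0.5,0.5,0.5,0.4,0.3,0])

```text
clock: 11.62
tool_pos: [0.4304, 0.2337, 0.1989]
eef_rot: [0.993, 0.12, -0.001, 0.0]
contact_force: [-0.0, 1.0, -0.3]
opening: 0.786
finger_force: 0.0
```

```bash
python3 - <<'E'
from h import *
st()
for c in ['wrist','scene','top']: see(c,['spoon_bowl','spoon','spoon_grip','holder','holder_notch','holder_dish'],'4'+c)
for c in ['scene','top']: 
  for n in ['tongs','tong_pivot','tip_left','tip_right','roll']:
    print(c,n,[(np.round(d['position'],4).tolist(),round(d['p'],2)) for d in models.place_of(c,n)[:1]])
a=cv2.imread('pics/4wrist.png');b=cv2.imread('pics/4scene.png')[230:400,320:500]
b=cv2.resize(b,(508,480));cv2.imwrite('pics/4c.png',cv2.resize(np.hstack([a,b]),(800,334)))
E
```

```text
t 11.62 pos [0.4304 0.2337 0.1989] yaw 0.2398 zax [-0.002 -0.001 -1.   ] open 0.786 ff 0.0 F [-0.   1.  -0.3] q [-0.94  0.69  0.58  2.05 -0.67  0.6  -1.22]
wrist spoon_bowl [([0.5594, 0.267, 0.0063], 0.83)]
wrist spoon [([0.5641, 0.2677, 0.0101], 0.78)]
wrist spoon_grip [([0.4398, 0.2365, 0.0257], 0.78)]
wrist holder []
wrist holder_notch [([0.4557, 0.2377, 0.0227], 0.94)]
wrist holder_dish []
scene spoon_bowl [([0.5593, 0.2651, 0.0049], 0.95)]
scene spoon [([0.5589, 0.2694, 0.0091], 0.77), ([0.7513, -0.1271, 0.0006], 0.59)]
scene spoon_grip [([0.4355, 0.2341, 0.0233], 0.82)]
scene holder [([0.5612, 0.2638, 0.0005], 0.88)]
scene holder_notch [([0.4601, 0.2425, 0.0201], 0.6)]
scene holder_dish [([0.56, 0.2643, 0.0062], 0.79)]
top spoon_bowl [([0.5603, 0.2641, 0.0015], 0.81)]
top spoon [([0.564, 0.265, 0.0065], 0.64), ([0.5614, 0.2633, 0.0048], 0.49)]
top spoon_grip []
top holder [([0.5545, 0.2671, 0.0009], 0.83), ([0.636, -0.3357, 0.018], 0.35)]
top holder_notch [([0.4595, 0.2368, 0.0178], 0.97)]
top holder_dish [([0.5593, 0.2644, 0.0033], 0.91), ([0.558, -0.2877, 0.0021], 0.71)]
scene tongs [([0.5554, -0.2848, 0.0003], 0.84)]
scene tong_pivot [([0.4281, -0.2869, 0.0159], 0.86)]
scene tip_left [([0.6427, -0.2412, 0.0139], 0.7)]
scene tip_right [([0.637, -0.3355, 0.0133], 0.63)]
scene roll [([0.7495, 0.1421, 0.0039], 0.61)]
top tongs [([0.5579, -0.288, 0.0015], 0.69)]
top tong_pivot []
top tip_left [([0.5868, -0.0416, 0.0158], 0.74)]
top tip_right [([0.6354, -0.3373, 0.0164], 0.93)]
top roll [([0.5845, -0.038, 0.0152], 0.9)]
```

View pics/4c.png

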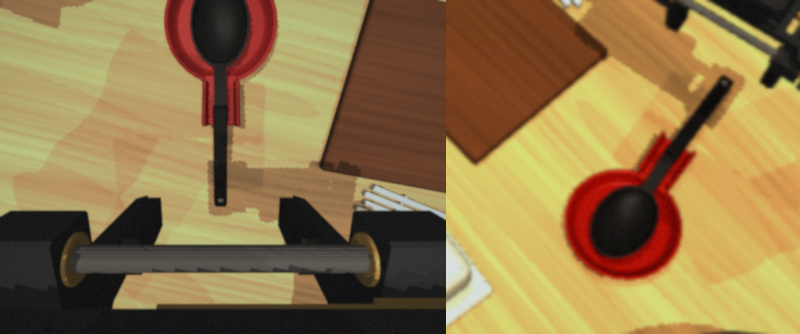

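The spoon lies in the dish with its handle through the notch, and it has been let go. Next is the tongs.

Emit:
jog_arm(turn=[[0,0,0.02],[0,0,0.05],[0,0,0.08],[0,0,0.1],[0,0,0.13],[0,0,0.15],[0,0,0.18],[0,0,0.2],[0,0,0.22],[0,0,0.24],[0,0,0.252],[0,0,0.252],[0,0,0.252],[0,0,0.252],[0,0,0.252]], translation=[[-0.001,0.03,0],[-0.003,0.075,0],[-0.004,0.12,0],[-0.005,0.17,0],[-0.007,0.22,0.0],[-0.008,0.27,0.01],[-0.01,0.32,0.02],[-0.011,0.37,0.03],[-0.013,0.42,0.04],[-0.014,0.46,0.05],[-0.016,0.495,0.05],[-0.017,0.52,0.05],[-0.017,0.532,0.05],[-0.017,0.532,0.05],[-0.017,0.532,0.05]], grip=[0,0,0,0,0,0,0,0,0,0,0,0,0,0,0], force=30)

```text
clock: 15.05
tool_pos: [0.541, -0.2853, 0.1475]
eef_rot: [1.0, -0.005, -0.0, -0.001]
contact_force: [-0.4, 0.7, 0.3]
opening: 0.998
finger_force: 0.0
```

```bash
python3 - <<'E'
from h import *
st()
for c in ['wrist','top']: see(c,['tongs','tong_pivot','tip_left','tip_right','roll','spoon','spoon_bowl'],'5'+c)
go([0.540,-0.287,0.023],-0.012)
E
```

```text
t 15.05 pos [ 0.541  -0.2853  0.1475] yaw -0.0108 zax [-0.001  0.002 -1.   ] open 0.998 ff 0.0 F [-0.4  0.7  0.3] q [ 0.14  0.88  0.5   1.72 -0.6   0.7  -0.62]
wrist tongs []
wrist tong_pivot []
wrist tip_left [([0.6388, -0.237, 0.019], 0.76)]
wrist tip_right [([0.6312, -0.3393, 0.0099], 0.65)]
wrist roll []
wrist spoon []
wrist spoon_bowl []
top tongs [([0.7505, 0.0187, 0.0004], 0.53)]
top tong_pivot []
top tip_left [([0.6376, -0.2431, 0.0167], 0.89)]
top tip_right [([0.6375, -0.3371, 0.0179], 0.7)]
top roll [([0.5844, -0.0362, 0.0144], 0.82)]
top spoon [([0.5615, 0.2645, 0.0045], 0.71)]
top spoon_bowl [([0.5597, 0.2653, 0.0037], 0.9), ([0.7515, -0.1217, 0.0005], 0.3)]
shift [-0.001, -0.0, 0.1247] turn [-0.0001, -0.0, -0.0003]
```

View pics/5wrist.png

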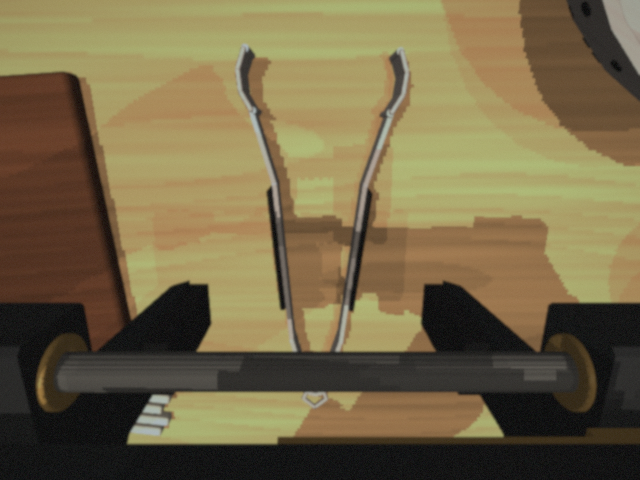

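The wrist view shows the tongs between the fingers: the grips are centred near column 319, the finger mid is at 316 and the tips are at (245,50) and (402,50). I'll go down, squeeze part way and lift.

Emit:
jog_arm(turn=[[0,0,0],[0,0,0],[0,0,0],[0,0,0],[0,0,0],[0,0,0],[0,0,0],[0,0,0],[0,0,0],[0,0,0],[0,0,0],[0,0,0],[0,0,0],[0,0,0],[0,0,0],[0,0,0],[0,0,0]], translation=[[-0.001,0,0.03],[-0.001,0,0.06],[-0.001,0,0.09],[-0.001,0,0.11],[-0.001,0,0.12],[-0.001,0,0.1245],[-0.001,0,0.1245],[-0.001,0,0.1245],[-0.001,0,0.1245],[-0.001,0,0.1245],[-0.001,0,0.1245],[-0.001,0,0.1245],[-0.001,0,0.115],[-0.001,0,0.1],[-0.001,0,0.085],[-0.001,0,0.07],[-0.001,0,0.07]], grip=[0,0,0,0,0,0,0.15,0.25,0.35,0.42,0.42,0.42,0.42,0.42,0.42,0.42,0.42])

```text
clock: 17.98
tool_pos: [0.5408, -0.2876, 0.0793]
eef_rot: [1.0, -0.006, 0.001, 0.001]
contact_force: [0.9, -0.5, -1.3]
opening: 0.578
finger_force: 3.7
```

```bash
python3 - <<'E'
from h import *
st()
for c in ['wrist','scene','top']: see(c,['tongs','tong_pivot','tip_left','tip_right','roll','roll_center'],'6'+c)
st()
a=cv2.imread('pics/6wrist.png');b=cv2.imread('pics/6scene.png')[60:260,170:437]
cv2.imwrite('pics/6c.png',cv2.resize(np.hstack([a,cv2.resize(b,(640,480))]),(800,300)))
E
```

```text
t 17.98 pos [ 0.5408 -0.2876  0.0793] yaw -0.0121 zax [ 0.002 -0.002 -1.   ] open 0.578 ff 3.7 F [ 0.9 -0.5 -1.3] q [ 0.19  0.97  0.42  1.75 -0.67  0.57 -0.56]
wrist tongs []
wrist tong_pivot []
wrist tip_left [([0.6409, -0.253, 0.0748], 0.88)]
wrist tip_right [([0.6327, -0.3254, 0.0711], 0.69)]
wrist roll []
wrist roll_center []
scene tongs [([0.561, 0.2642, 0.0091], 0.57), ([0.5523, -0.2937, 0.0557], 0.55)]
scene tong_pivot [([0.4228, -0.284, 0.0636], 0.72), ([0.5551, -0.2918, 0.0556], 0.7)]
scene tip_left [([0.6431, -0.2545, 0.0736], 0.75), ([0.5868, -0.0409, 0.0155], 0.27)]
scene tip_right [([0.6353, -0.3282, 0.0678], 0.58)]
scene roll [([0.5859, -0.0356, 0.0159], 0.73)]
scene roll_center [([0.5863, -0.0353, 0.0348], 0.74), ([0.5825, -0.0392, 0.0185], 0.36)]
top tongs []
top tong_pivot []
top tip_left [([0.6375, -0.2487, 0.0734], 0.81)]
top tip_right [([0.6359, -0.3232, 0.0731], 0.57)]
top roll [([0.5855, -0.0401, 0.0168], 0.79)]
top roll_center [([0.5829, -0.0398, 0.0378], 0.62), ([0.5614, 0.2643, 0.0031], 0.61)]
t 19.02 pos [ 0.5399 -0.287   0.0777] yaw -0.0122 zax [ 0.  0. -1.] open 0.579 ff 3.7 F [ 0.6  0.8 -1. ] q [ 0.19  0.97  0.42  1.75 -0.67  0.57 -0.56]
```

View pics/6c.png

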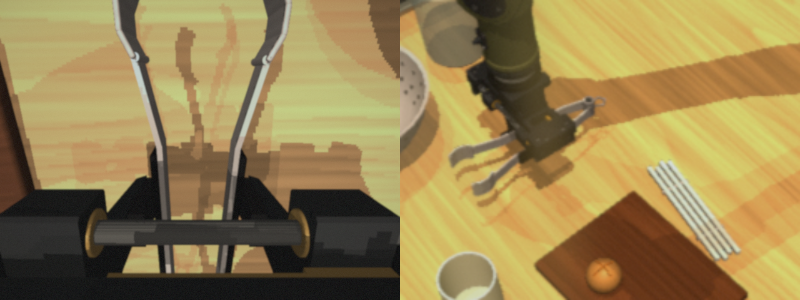

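The tongs are held off the counter with tips about 74 mm apart, and they hang roughly level. I'll carry them over the roll.

Emit:
jog_arm(turn=[[0,0,0],[0,0,0],[0,0,0],[0,0,0],[0,0,0],[0,0,0],[0,0,0],[0,0,0],[0,0,0],[0,0,0],[0,0,0],[0,0,0],[0,0,0],[0,0,0],[0,0,0],[0,0,0],[0,0,0],[0,0,0]], translation=[[0,0,-0.01],[-0.003,-0.006,-0.025],[-0.006,-0.02,-0.032],[-0.01,-0.04,-0.032],[-0.015,-0.06,-0.032],[-0.02,-0.082,-0.032],[-0.025,-0.104,-0.032],[-0.03,-0.126,-0.032],[-0.035,-0.148,-0.032],[-0.04,-0.17,-0.032],[-0.046,-0.192,-0.032],[-0.05,-0.212,-0.032],[-0.054,-0.228,-0.032],[-0.057,-0.24,-0.032],[-0.059,-0.247,-0.032],[-0.059,-0.249,-0.032],[-0.059,-0.249,-0.032],[-0.059,-0.249,-0.032]], grip=[0.42,0.42,0.42,0.42,0.42,0.42,0.42,0.42,0.42,0.42,0.42,0.42,0.42,0.42,0.42,0.42,0.42,0.42])

```text
clock: 21.28
tool_pos: [0.4842, -0.038, 0.1097]
eef_rot: [1.0, -0.007, 0.0, 0.0]
contact_force: [-0.0, 0.5, -1.8]
opening: 0.577
finger_force: 3.7
```

```bash
python3 - <<'E'
from h import *
for c in ['wrist','scene','top']: see(c,['tong_pivot','tip_left','tip_right','roll','roll_center'],'7'+c)
st()
E
```

```text
wrist tong_pivot []
wrist tip_left [([0.5844, -0.002, 0.1061], 0.63)]
wrist tip_right [([0.5791, -0.0779, 0.0973], 0.79)]
wrist roll [([0.588, -0.0436, 0.0119], 0.57)]
wrist roll_center [([0.5886, -0.0407, 0.0333], 0.8), ([0.5366, -0.011, 0.0031], 0.5)]
scene tong_pivot [([0.3669, -0.0349, 0.0997], 0.67)]
scene tip_left [([0.5856, -0.006, 0.1066], 0.71), ([0.5588, 0.2652, -0.0012], 0.66)]
scene tip_right [([0.5823, -0.0778, 0.1024], 0.81)]
scene roll [([0.5819, -0.0405, 0.0159], 0.55), ([0.4333, 0.2325, 0.0169], 0.21)]
scene roll_center [([0.583, -0.0391, 0.0345], 0.69)]
top tong_pivot [([0.5614, 0.265, 0.0041], 0.61), ([0.5816, -0.0732, 0.1047], 0.42)]
top tip_left [([0.5782, -0.0028, 0.1053], 0.58)]
top tip_right [([0.5798, -0.0769, 0.1053], 0.57)]
top roll [([0.584, -0.0405, 0.016], 0.67)]
top roll_center [([0.4588, 0.2363, 0.0206], 0.29)]
t 22.18 pos [ 0.484  -0.0373  0.1097] yaw -0.0122 zax [ 0.  0. -1.] open 0.584 ff 3.7 F [-0.5 -0.3 -1.1] q [-0.23  0.81  0.36  2.12 -0.83  0.35 -0.76]
```

View pics/7wrist.png

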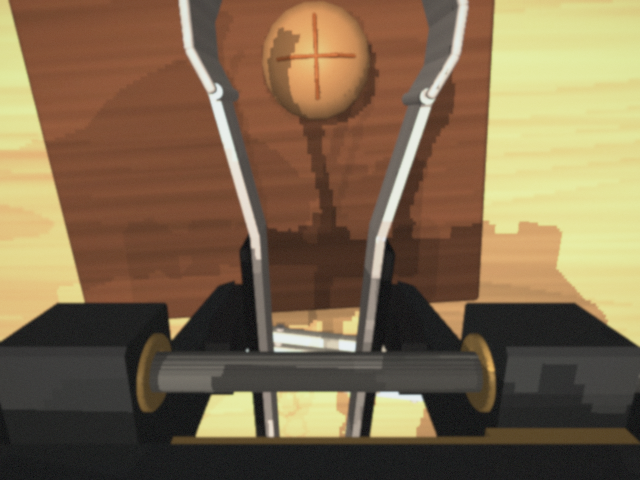

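The roll (centre (316,58)) sits between the cups, about 1 to 2 mm left of and slightly ahead of the tongs' centre line. I'll correct for that and descend.

Emit:
jog_arm(turn=[[0,0,0],[0,0,0],[0,0,0],[0,0,0],[0,0,0],[0,0,0],[0,0,0],[0,0,0],[0,0,0],[0,0,0]], translation=[[0.002,-0.001,0.006],[0.002,-0.001,0.016],[0.002,-0.001,0.026],[0.002,-0.001,0.036],[0.002,-0.001,0.045],[0.002,-0.001,0.053],[0.002,-0.001,0.06],[0.002,-0.001,0.065],[0.002,-0.001,0.067],[0.002,-0.001,0.067]], grip=[0.42,0.42,0.42,0.42,0.42,0.42,0.42,0.42,0.42,0.42])

```text
clock: 23.42
tool_pos: [0.486, -0.0364, 0.0427]
eef_rot: [1.0, -0.006, 0.0, -0.0]
contact_force: [0.6, -0.1, -1.2]
opening: 0.58
finger_force: 3.7
```

```bash
python3 - <<'E'
from h import *
for c in ['wrist','scene']: see(c,['tong_pivot','tip_left','tip_right','roll'],'8'+c)
st()
a=cv2.imread('pics/8wrist.png')[0:240];b=cv2.imread('pics/8scene.png')[170:320,220:420]
cv2.imwrite('pics/8c.png',np.vstack([a,cv2.resize(b,(640,480))])[:,:].copy()[:600])
E
```

```text
wrist tong_pivot []
wrist tip_left [([0.585, -0.0036, 0.0411], 0.6), ([0.586, -0.0408, 0.0346], 0.48)]
wrist tip_right [([0.58, -0.0747, 0.0314], 0.68)]
wrist roll [([0.5848, -0.0422, 0.0145], 0.7), ([0.5805, -0.0745, 0.0326], 0.43)]
scene tong_pivot [([0.3676, -0.0334, 0.0292], 0.86)]
scene tip_left [([0.5883, -0.0037, 0.0361], 0.8), ([0.4555, 0.2433, 0.0215], 0.53)]
scene tip_right [([0.5857, -0.0765, 0.0354], 0.97), ([0.753, 0.0201, 0.0005], 0.64)]
scene roll [([0.5838, -0.0777, 0.0343], 0.65), ([0.5847, -0.0413, 0.0168], 0.55)]
t 23.93 pos [ 0.486  -0.0363  0.0427] yaw -0.0122 zax [ 0.  0. -1.] open 0.577 ff 3.7 F [-0.3  0.2 -1.1] q [-0.12  0.92  0.17  2.12 -0.91  0.17 -0.7 ]
```

View pics/8c.png

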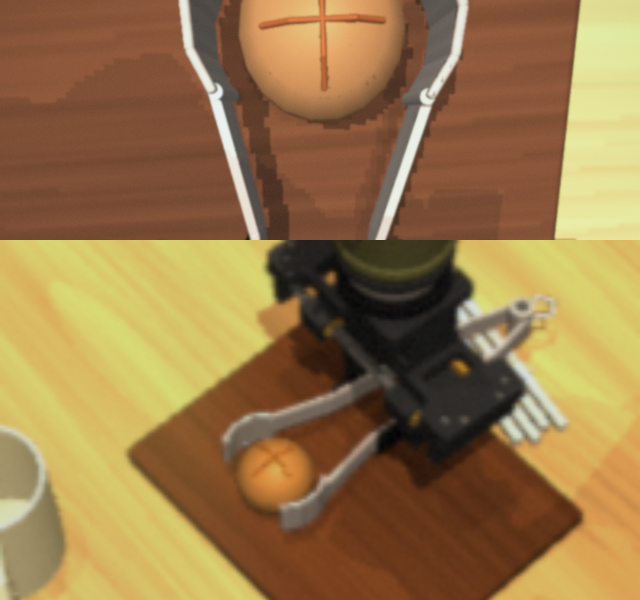

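The roll (column 322) is centred between the cups (mid 321). Closing now.

Emit:
jog_arm(turn=[[0,0,0],[0,0,0],[0,0,0],[0,0,0],[0,0,0],[0,0,0],[0,0,0],[0,0,0],[0,0,0],[0,0,0]], translation=[[0,0,0],[0,0,0],[0,0,0],[0,0,0],[0,0,0],[0,0,0],[0,0,0],[0,0,0],[0,0,0],[0,0,0]], grip=[0.45,0.48,0.5,0.52,0.54,0.57,0.6,0.65,0.7,0.7], force=32)

```text
clock: 25.18
tool_pos: [0.486, -0.0362, 0.0427]
eef_rot: [1.0, -0.006, -0.0, -0.0]
contact_force: [-1.0, 0.9, -0.7]
opening: 0.448
finger_force: 32.0
```

```bash
python3 - <<'E'
from h import *
for c in ['wrist','scene']: see(c,['tong_pivot','tip_left','tip_right','roll'],'9'+c)
st()
a=cv2.imread('pics/9wrist.png')[0:240];b=cv2.imread('pics/9scene.png')[170:320,220:420]
cv2.imwrite('pics/9c.png',np.vstack([a,cv2.resize(b,(640,480))])[:600])
E
```

```text
wrist tong_pivot []
wrist tip_left [([0.5857, -0.0134, 0.0419], 0.72)]
wrist tip_right [([0.5812, -0.0666, 0.0335], 0.97)]
wrist roll [([0.587, -0.0427, 0.0136], 0.62)]
scene tong_pivot [([0.3703, -0.033, 0.0323], 0.79), ([0.5882, -0.012, 0.0359], 0.64)]
scene tip_left [([0.5863, -0.0129, 0.0362], 0.94)]
scene tip_right [([0.5857, -0.0661, 0.0372], 0.57)]
scene roll [([0.5842, -0.0389, 0.0171], 0.6), ([0.7541, -0.126, -0.0001], 0.43)]
t 25.68 pos [ 0.486  -0.0363  0.0427] yaw -0.0121 zax [-0.  0. -1.] open 0.447 ff 32.0 F [-0.6  1.4 -1. ] q [-0.12  0.92  0.17  2.12 -0.91  0.17 -0.7 ]
```

View pics/9c.png

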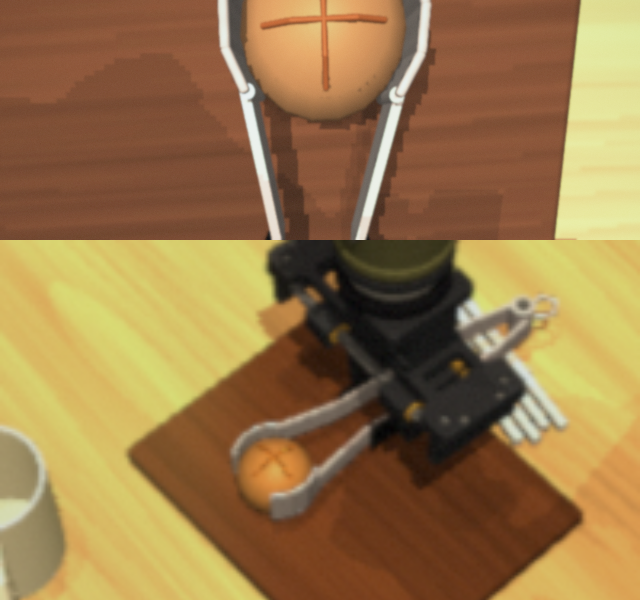

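The cups are closed on the roll: the tips measure 53 mm apart and the grips 39.4 mm. I'll lift it smoothly by 14 cm.

Emit:
jog_arm(turn=[[0,0,0],[0,0,0],[0,0,0],[0,0,0],[0,0,0],[0,0,0],[0,0,0],[0,0,0],[0,0,0],[0,0,0],[0,0,0],[0,0,0],[0,0,0],[0,0,0],[0,0,0],[0,0,0]], translation=[[0,0,-0.002],[0,0,-0.006],[0,0,-0.014],[0,0,-0.025],[0,0,-0.038],[0,0,-0.052],[0,0,-0.066],[0,0,-0.08],[0,0,-0.094],[0,0,-0.108],[0,0,-0.12],[0,0,-0.13],[0,0,-0.136],[0,0,-0.14],[0,0,-0.14],[0,0,-0.14]], grip=[0.7,0.7,0.7,0.7,0.7,0.7,0.7,0.7,0.7,0.7,0.7,0.7,0.7,0.7,0.7,0.7])

```text
clock: 27.68
tool_pos: [0.4858, -0.0363, 0.1824]
eef_rot: [1.0, -0.006, -0.0, -0.0]
contact_force: [-0.9, 0.3, -1.1]
opening: 0.448
finger_force: 32.0
```

```bash
python3 - <<'E'
from h import *
for c in ['wrist','scene','top']: see(c,['tong_pivot','tip_left','tip_right','roll','roll_center'],'10'+c)
for n in ['spoon_bowl','holder','trivet','mug','salt_shaker','butter_dish']:
    print(n,[(np.round(d['position'],3).tolist(),round(d['p'],2)) for d in models.place_of('top',n)[:1]])
st()
E
```

```text
wrist tong_pivot []
wrist tip_left [([0.5839, -0.0153, 0.1798], 0.83)]
wrist tip_right [([0.5809, -0.0671, 0.1725], 0.95)]
wrist roll [([0.5856, -0.0429, 0.1521], 0.77)]
wrist roll_center [([0.5871, -0.042, 0.1722], 0.81)]
scene tong_pivot [([0.3704, -0.0329, 0.1704], 0.94)]
scene tip_left [([0.5881, -0.0146, 0.1739], 0.7)]
scene tip_right [([0.5855, -0.0658, 0.1756], 0.69), ([0.5859, -0.0126, 0.1749], 0.2)]
scene roll [([0.5834, -0.038, 0.1536], 0.83), ([0.7544, -0.1267, -0.003], 0.32)]
scene roll_center [([0.5837, -0.0393, 0.1726], 0.69)]
top tong_pivot [([0.5596, 0.2631, 0.0036], 0.25)]
top tip_left [([0.5839, -0.0111, 0.1775], 0.57), ([0.5846, -0.0659, 0.1792], 0.32)]
top tip_right [([0.5831, -0.0625, 0.178], 0.43)]
top roll [([0.5819, -0.0419, 0.1543], 0.97)]
top roll_center [([0.5836, -0.043, 0.1732], 0.86)]
spoon_bowl [([0.558, 0.267, 0.003], 0.66)]
holder [([0.556, 0.268, 0.002], 0.65)]
trivet []
mug [([0.754, -0.12, -0.0], 0.76)]
salt_shaker [([0.752, 0.017, 0.001], 0.94)]
butter_dish [([0.75, 0.142, -0.001], 0.92)]
t 28.88 pos [ 0.486  -0.0363  0.1827] yaw -0.0122 zax [-0.  0. -1.] open 0.449 ff 32.0 F [ 0.1  0.5 -1.5] q [-0.34  0.71  0.54  2.07 -0.7   0.55 -0.88]
```

View pics/10scene.png

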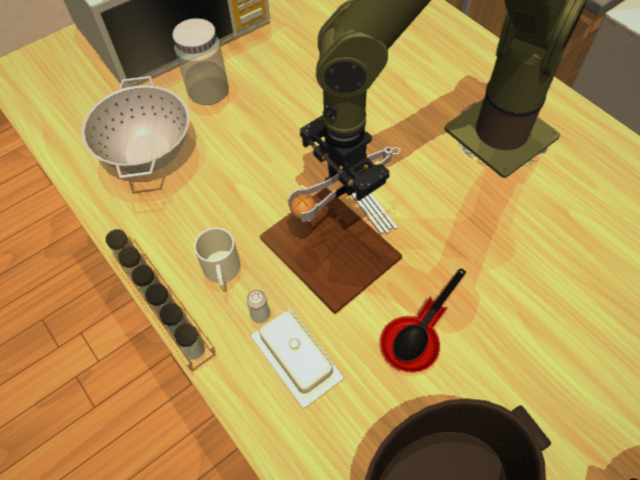

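The roll is at (303,204), held level in the tongs, with its underside at z ≈ 0.153, about 137 mm above the board. The spoon lies in the holder at (411,340). Handing in.

```bash
python3 -c "
from plant import r
print(r.finish_job())"
```

```text
the job is handed in; nothing more can be done
None
```

The spoon lies in its holder with the handle out through the notch, and the roll is held level in the tongs about 137 mm above the bread board; I handed the job in at about 29 s.

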